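# Shift forks from the wash rack to the build rack, in order

## Task

Move the four shift forks from the blue wash rack to the empty posts of the wooden build rack, one fork on each post, in the same order counted from the yellow end of each rack: the fork nearest the yellow end of the wash rack goes on the post nearest the yellow end of the build rack, and so on. Leave each one lying flat on the board with its open jaw pointing straight along its dark line to the front edge (the one farther from the posts), and let go of them all.

Things in the scene. Friction and masses are not known exactly. Their poses are not given: they have to be found in the camera images.
- fork_bronze: yellow bronze shift fork, loose, 150-310 g: square upright boss 28 x 28 mm, 40 tall, vertical 19 mm through bore; at its underside a flat C-shaped jaw 10-12 mm thick, centre 49 mm from the bore, inner radius 20, 56 wide, joined by a web and rib up to 16 high. Origin: bore axis at the underside; +x from boss to the jaw's open end (tips at 58 mm), z up. It may face either way at the start.
- fork_alloy: silver aluminium shift fork, loose, 60-130 g: square upright boss 28 x 28 mm, 40 tall, vertical 19 mm through bore; at its underside a flat C-shaped jaw 10-12 mm thick, centre 47 mm from the bore, inner radius 19, 54 wide, joined by a web and rib up to 16 high. Origin: bore axis at the underside; +x from boss to the jaw's open end (tips at 56 mm), z up. It may face either way at the start.
- fork_black: black cast-iron shift fork, loose, 150-310 g: square upright boss 28 x 28 mm, 40 tall, vertical 19 mm through bore; at its underside a flat C-shaped jaw 10-12 mm thick, centre 51 mm from the bore, inner radius 21, 55 wide, joined by a web and rib up to 16 high. Origin: bore axis at the underside; +x from boss to the jaw's open end (tips at 60 mm), z up. It may face either way at the start.
- fork_green: green-primed steel shift fork, loose, 150-310 g: square upright boss 28 x 28 mm, 40 tall, vertical 19 mm through bore; at its underside a flat C-shaped jaw 10-12 mm thick, centre 45 mm from the bore, inner radius 17, 50 wide, joined by a web and rib up to 16 high. Origin: bore axis at the underside; +x from boss to the jaw's open end (tips at 54 mm), z up. It may face either way at the start.
- post_bronze: The wash-rack post on which fork_bronze stands at the start: fixed upright steel pin, 10 mm thick, tapering over its last 5 mm, 48 mm tall. Origin: its foot on the rack's top face; z up, x and y as the wash rack's.
- post_alloy: The wash-rack post on which fork_alloy stands at the start: fixed upright steel pin, 10 mm thick, tapering over its last 5 mm, 48 mm tall. Origin: its foot on the rack's top face; z up, x and y as the wash rack's.
- post_black: The wash-rack post on which fork_black stands at the start: fixed upright steel pin, 10 mm thick, tapering over its last 5 mm, 48 mm tall. Origin: its foot on the rack's top face; z up, x and y as the wash rack's.
- post_green: The wash-rack post on which fork_green stands at the start: fixed upright steel pin, 10 mm thick, tapering over its last 5 mm, 48 mm tall. Origin: its foot on the rack's top face; z up, x and y as the wash rack's.
- wash_rack: Fixed blue drip tray, 178 mm deep (x), 328 long (y), top face 20 above the bench, 26 mm side rims. Posts in a row at x = +89, y = +-37.5 and +-112.5 mm, a fork on each. End blocks 34 mm high, handles to 50, at y = +-156; the +y end is yellow, the -y end grey. Origin: bench level, middle of the front edge; x to the back, y along the row. The racks may swap sides.
- build_rack: Fixed pale wood board, 134 mm deep (x), 328 long (y), top face 20 above the bench. Four empty posts like the wash rack's, at x = +109 (near the back edge), y = +-37.5 and +-112.5 mm; a dark line runs from each to the front edge (x = 0). Ends as on the wash rack, but the -y end is yellow, the +y end grey. Origin: bench level, middle of the front edge; x to the back, y along the row.
Mind the look-alikes: they are no part of the job. Leave any orange look-alike of the fork_green alone. What is shaped like the fork_alloy but purple is not meant.

How it is judged (in metres and radians):
At the end, for the whole second after the job is handed in: Each fork is on the build-rack post at the same place from the yellow end as its wash-rack post (within 10 mm along and across the row), underside within 5 mm of the board's top, tilt under 0.1 rad, jaw to the front edge within 15 degrees; all at rest (((y of post_bronze in the frame of wash_rack between 0.0975 and 0.1275 m and y of fork_bronze in the frame of build_rack between -0.1225 and -0.1025 m) or (y of post_bronze in the frame of wash_rack between 0.0225 and 0.0525 m and y of fork_bronze in the frame of build_rack between -0.0475 and -0.0275 m) or (y of post_bronze in the frame of wash_rack between -0.0525 and -0.0225 m and y of fork_bronze in the frame of build_rack between 0.0275 and 0.0475 m) or (y of post_bronze in the frame of wash_rack between -0.1275 and -0.0975 m and y of fork_bronze in the frame of build_rack between 0.1025 and 0.1225 m)) and x of fork_bronze in the frame of build_rack between 0.099 and 0.119 m and z of fork_bronze in the frame of build_rack between 0.015 and 0.025 m and angle between each of fork_bronze, fork_alloy, fork_black, fork_green's own z axis and vertical below 0.1 rad and angle between the x axis of each of fork_bronze, fork_alloy, fork_black, fork_green and the x axis of build_rack, either way round below 0.26 rad and x of build_rack in the frame of fork_bronze above 0.05 m and linear speed of each of fork_bronze, fork_alloy, fork_black, fork_green below 0.02 m/s and angular speed of each of fork_bronze, fork_alloy, fork_black, fork_green below 0.2 rad/s and ((y of post_alloy in the frame of wash_rack between 0.0975 and 0.1275 m and y of fork_alloy in the frame of build_rack between -0.1225 and -0.1025 m) or (y of post_alloy in the frame of wash_rack between 0.0225 and 0.0525 m and y of fork_alloy in the frame of build_rack between -0.0475 and -0.0275 m) or (y of post_alloy in the frame of wash_rack between -0.0525 and -0.0225 m and y of fork_alloy in the frame of build_rack between 0.0275 and 0.0475 m) or (y of post_alloy in the frame of wash_rack between -0.1275 and -0.0975 m and y of fork_alloy in the frame of build_rack between 0.1025 and 0.1225 m)) and x of fork_alloy in the frame of build_rack between 0.099 and 0.119 m and z of fork_alloy in the frame of build_rack between 0.015 and 0.025 m and x of build_rack in the frame of fork_alloy above 0.05 m and ((y of post_black in the frame of wash_rack between 0.0975 and 0.1275 m and y of fork_black in the frame of build_rack between -0.1225 and -0.1025 m) or (y of post_black in the frame of wash_rack between 0.0225 and 0.0525 m and y of fork_black in the frame of build_rack between -0.0475 and -0.0275 m) or (y of post_black in the frame of wash_rack between -0.0525 and -0.0225 m and y of fork_black in the frame of build_rack between 0.0275 and 0.0475 m) or (y of post_black in the frame of wash_rack between -0.1275 and -0.0975 m and y of fork_black in the frame of build_rack between 0.1025 and 0.1225 m)) and x of fork_black in the frame of build_rack between 0.099 and 0.119 m and z of fork_black in the frame of build_rack between 0.015 and 0.025 m and x of build_rack in the frame of fork_black above 0.05 m and ((y of post_green in the frame of wash_rack between 0.0975 and 0.1275 m and y of fork_green in the frame of build_rack between -0.1225 and -0.1025 m) or (y of post_green in the frame of wash_rack between 0.0225 and 0.0525 m and y of fork_green in the frame of build_rack between -0.0475 and -0.0275 m) or (y of post_green in the frame of wash_rack between -0.0525 and -0.0225 m and y of fork_green in the frame of build_rack between 0.0275 and 0.0475 m) or (y of post_green in the frame of wash_rack between -0.1275 and -0.0975 m and y of fork_green in the frame of build_rack between 0.1025 and 0.1225 m)) and x of fork_green in the frame of build_rack between 0.099 and 0.119 m and z of fork_green in the frame of build_rack between 0.015 and 0.025 m and x of build_rack in the frame of fork_green above 0.05 m); the robot touches nothing.
It also fails if it takes over 120 s, if anything falls off the work surface, if the arm or the gripper's body presses on something with over 40 N, if the wrist force passes 120 N, or if a joint passes its speed limit or range.

## Robot

A 6-joint arm with a two-finger parallel gripper is mounted at the origin on the work surface. World frame = base frame: x ahead of the robot, y to its left, z up, the work surface at z = 0. Lengths are in m, angles in degrees, forces in N, time in s.
With the tool pointing down it reaches from about 0.3 to 0.875 m from the base axis. Payload 6.4 kg.
Tool frame: the origin (TCP) lies between the finger pads; the fingertips stand 14 mm ahead of it and the grasp point (between the pads) lies 5 mm behind it (env.tips_ahead is the distance from the TCP to the fingertips, in m); z points along the fingers, y is the line along which they close (so a half turn about z gives the same grasp; the last joint's range is limited). The gripper opens to 85 mm and grips with 20 to 120 N. Pads are 22 mm wide; open, the fingers measure 114 mm over their backs; the gripper's body (76 mm by 85 mm) begins 54 mm behind the grasp point. The pads swing forward as they close: fully open they stand 13 mm farther back than shut.
Start: joints at [64.612, 10.359, 92.074, -0, 77.567, -11.82], TCP at [0.135, 0.559, 0.245] pointing down, gripper open.
Joint ranges: [-171.53, 171.53], [-51.25, 118.39], [17.06, 147.69], [-65.23, 245.23], [0, 150.52], [-178.68, 178.68]. Speed limits (degrees/s): [147.25, 147.25, 172.46, 180, 180, 180].

## Interface

Orientations are given as a 3x3 rotation matrix whose columns are the frame's x, y, z axes.
In Python, from cell import env gives the robot as it stands. The module is installed in compiled form; this text tells all that it offers.
- The arm moves only by the tool send_rows, never from a script. Its argument "steps" is a list that holds one entry, the list of rows, each a list of 7 numbers: the shift along the world's x, y, z in units of 40 mm (1.0 is 40 mm), then the turn, a rotation vector about the world's x, y, z in units of 6 degrees (1.0 is 6 degrees), then the opening, from -1 (shut) to 1 (fully open). In form: [[[tx, ty, tz, rx, ry, rz, claw], ...]]. A call has 1 to 10 rows; each row shifts and turns the commanded pose from where the row before left it; what a row does not reach is not made up. A row lasts 1/12 s, in which the tool goes at most 41.7 mm and 7.16 degrees, less where a joint would pass 70% of its speed; a pose out of reach is approached as far as the arm can. A call is refused whole if a number of a shift passes 1 or a number of a turn 1, either way. A call with a gripper value outside its range is refused whole. The fingers move at their own pace and stop on an object; "squeeze" is the grip in N (left out, the last holds). Time passes only in rows, so rows that do not move let the fingers close. It gives the time, the measured TCP pose, the force, the opening and the grip force at its end, in the units of the state.
- env.get_state(): the state, without advancing time (a new reading comes with each control period).
- env.capture(name): name is "side" or "top" or "wrist"; returns (picture, depth): 480x640x3 uint8, blue, green, red; 480x640 float32, m along the optical axis (not along the pixel's ray), 0 where there is no reading.
- env.calibration(name): a dict with "mtx" (3x3 intrinsics, pixels), "k1" (the pictures are not rectified: a ray, as slopes to the right and down, at radius r is drawn at 1 + k1 r^2 times it, then the intrinsics apply), "extrinsics" (4x4, takes a point from world to camera coordinates). Camera axes: x right, y down, z forward; pixel columns grow to the right and rows downward; lengths in m; the calibration is good to about 2 mm. A picture is of the moment at which its call begins: read the wrist's pose just before it. calibration takes no time and is no camera call; for the wrist camera it gives the pose at the moment of the call.
- env.finish_job(): hands the job in; it is judged then, once.
Trained networks look in the newest picture that a camera, given by its name, has taken for a name from the list of things; names that differ only in an ending like _2 or _b are one class to them, and where a whole thing is asked for, a point or a joint stands for the part that bears it (a point fixed in the world has none). Each returns a list of dicts, best first, with "p" (0 to 1); they miss things now and then, are a little off and sometimes report something else, mostly with a low value. They report only what shows in the picture. A call takes as long as a camera call. They do not tell look-alikes from the thing itself.
- env.look_for(camera, thing): "at" ([x, y, z] in m, in the coordinates of the camera as it stood for that picture, good to about 4 mm: the middle of the surface that is visible of it).
- env.pinpoint(camera, thing): "at" ([x, y, z] in m, in the coordinates of the camera as it stood for that picture, good to about 4 mm: a listed point, or the origin of a listed thing).
The state is a dict: "time": time; "qpos": joint angles; "qvel": joint speeds; "joint_torque": joint torques, N m; "position": TCP position; "orientation": TCP orientation; "force": force on the tool from outside, world axes, zero at the start; "torque": the same for the moment, N m; "width": finger opening in m; "gripper_force": force on a finger pad.
Only numpy, scipy, OpenCV 4.12 (cv2) and the standard library are available. Lean on these libraries where they do the work, as an engineer would, in place of code of your own. Each camera call takes 0.05 s, during which the arm holds its last target. There are 200 camera calls.

## Working session

There is one attempt and no reset: what is moved stays moved. The work goes in short steps, Python scripts to look and compute and a tool call to move; the robot and the scene stay as the last step left them, time stands still between calls to the robot, and variables do not carry over. Pictures are saved under pics/ and viewed, at most 15 in all, crops included, and the job is handed in when it is done.

Besides the shell and the picture viewer there is one more tool, called by a JSON object that holds its "op" and its "data", one argument or row to a line. send_rows: Moves the arm, as the interface text tells. Its arguments: {"type":"object","properties":{"steps":{"type":"array"},"squeeze":{"type":"number"}},"required":["steps"]}

```bash
mkdir -p pics
cat > h.py <<'E'
from cell import env
import numpy as np, cv2
def w(cam,p):
    T=np.array(env.calibration(cam)["extrinsics"]); return (np.linalg.inv(T)@np.r_[p,1])[:3]
def px(cam,P):
    c=env.calibration(cam);T=np.array(c["extrinsics"]);q=T@np.r_[P,1];a=q[:2]/q[2];a=a*(1+c["k1"]*(a@a))
    return np.array(c["mtx"])[:2,:2]@a+np.array(c["mtx"])[:2,2]
def cloud(cam,d):
    c=env.calibration(cam);K=np.array(c["mtx"]);T=np.linalg.inv(np.array(c["extrinsics"]))
    v,u=np.mgrid[:480,:640];xd=(u-K[0,2])/K[0,0];yd=(v-K[1,2])/K[1,1];x,y=xd,yd
    for _ in range(5):
        s=1+c["k1"]*(x*x+y*y);x,y=xd/s,yd/s
    P=np.stack([x*d,y*d,d],-1);return P@T[:3,:3].T+T[:3,3]
E
python3 - <<'E'
from h import *
np.set_printoptions(precision=4,suppress=True)
for cam in("top","side"):
    im,d=env.capture(cam);cv2.imwrite(f"pics/{cam}0.png",im);np.save(cam+"0.npy",cloud(cam,d))
    for t in"fork_bronze fork_alloy fork_black fork_green wash_rack build_rack".split():
        for r in env.pinpoint(cam,t)[:3]:
            P=w(cam,r["at"]);print(cam,t,round(r["p"],2),P,px(cam,P).round())
print(env.get_state())
E
```

```text
top fork_bronze 0.81 [ 0.4739 -0.1815  0.0194] [371. 248.]
top fork_alloy 0.83 [ 0.633  -0.2882  0.0045] [409. 187.]
top fork_alloy 0.62 [ 0.465  -0.2602  0.0179] [402. 250.]
top fork_black 0.57 [ 0.4814 -0.1045  0.0177] [341. 246.]
top fork_green 0.81 [ 0.4781 -0.492  -0.0053] [488. 244.]
top fork_green 0.72 [ 0.4575 -0.3301  0.0207] [430. 252.]
top wash_rack 0.8 [ 0.3776 -0.2062  0.0031] [382. 286.]
top build_rack 0.85 [0.4519 0.2238 0.0003] [215. 261.]
side fork_bronze 0.7 [ 0.4738 -0.18    0.0198] [333. 291.]
side fork_alloy 0.85 [ 0.631  -0.2912  0.0027] [430. 314.]
side fork_alloy 0.75 [ 0.4645 -0.2522  0.0215] [343. 318.]
side fork_alloy 0.31 [ 0.4575 -0.3281  0.0226] [358. 348.]
side fork_black 0.71 [ 0.4465  0.2295 -0.0014] [258. 194.]
side fork_black 0.65 [ 0.4834 -0.1027  0.0222] [322. 265.]
side fork_green 0.91 [ 0.4787 -0.491  -0.002 ] [413. 430.]
side fork_green 0.6 [ 0.457  -0.3338  0.0223] [359. 351.]
side build_rack 0.94 [ 0.4488  0.2276 -0.0006] [259. 194.]
{'time': 0.7, 'qpos': array([ 64.6132,  10.3577,  92.0741,  -0.0007,  77.5694, -11.821 ]), 'qvel': array([-0.0013,  0.032 ,  0.1721, -0.0455,  0.0387, -0.0387]), 'joint_torque': array([ -0.0001, -44.4711, -35.163 ,  -0.0001,   0.0001,  -0.    ]), 'position': array([0.1349, 0.559 , 0.2453]), 'orientation': array([[-0.9721,  0.2346,  0.    ],
       [ 0.2346,  0.9721, -0.    ],
       [-0.    , -0.    , -1.    ]]), 'force': array([-0.894 ,  1.2122, -0.4436]), 'torque': array([ 0.015 , -0.0614, -0.0076]), 'gripper_force': 0.0, 'width': 0.08532278689759128}
```

View pics/top0.png

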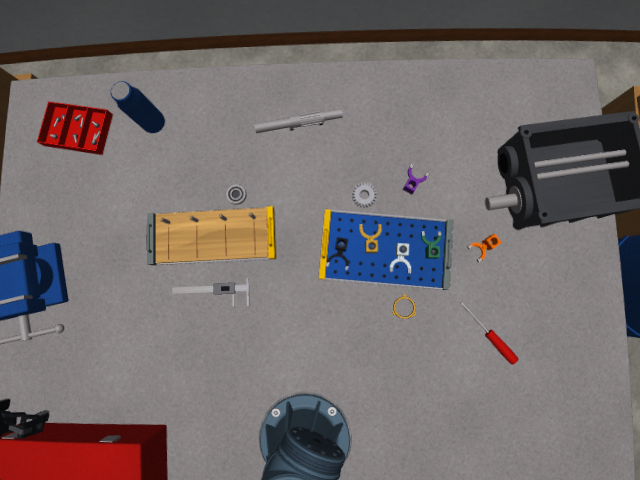

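View pics/side0.png

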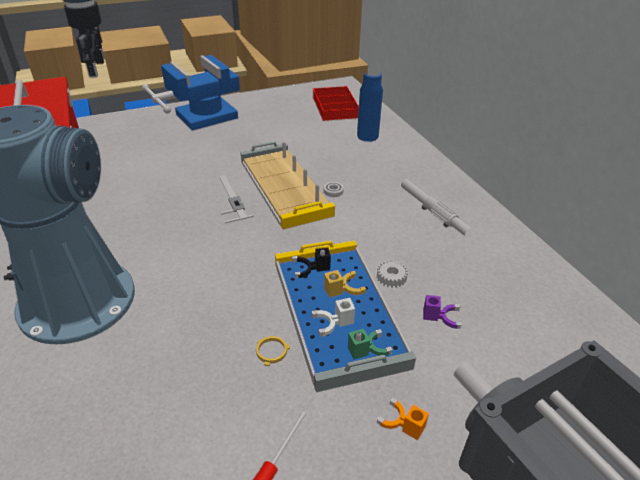

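The top view shows the wash rack on the right, with its yellow end at px (325,243) and its forks in the order black, bronze, alloy, green. The build rack is on the left, yellow end at (271,233). The orange and purple look-alikes are on the bench. The side view agrees.

Next: wrist views over both racks.

{"op": "send_rows", "data": {
  "steps": [
    [[0.6, -0.75, 0.1, 0, 0, 0.22, 1], [0.6, -0.75, 0.1, 0, 0, 0.22, 1], [0.6, -0.75, 0.1, 0, 0, 0.22, 1], [0.6, -0.75, 0.1, 0, 0, 0.22, 1], [0.6, -0.75, 0.1, 0, 0, 0.22, 1], [0.6, -0.75, 0.1, 0, 0, 0.22, 1], [0.6, -0.75, 0.1, 0, 0, 0.22, 1], [0.6, -0.75, 0.1, 0, 0, 0.23, 1], [0.6, -0.75, 0.1, 0, 0, 0.23, 1], [0.6, -0.75, 0.1, 0, 0, 0.23, 1]]
  ]
}}

```text
time: 1.53
position: [0.3757, 0.2574, 0.2859]
orientation: [[-1.0, 0.002, 0.001], [0.002, 1.0, 0.0], [-0.001, 0.0, -1.0]]
force: [0.9, 1.0, 0.4]
width: 0.0855
gripper_force: 0.0
```

{"op": "send_rows", "data": {
  "steps": [
    [[0.3, -0.4, 0.5, 0, 0, 0, 1], [0.3, -0.4, 0.5, 0, 0, 0, 1], [0, 0, 0, 0, 0, 0, 1]]
  ]
}}

```text
time: 1.78
position: [0.4025, 0.2248, 0.3294]
orientation: [[-1.0, 0.007, 0.007], [0.007, 1.0, 0.0], [-0.007, 0.001, -1.0]]
force: [1.6, 0.9, 0.5]
width: 0.0855
gripper_force: 0.0
```

```bash
cat > wl.py <<'E'
from h import *
import sys
np.set_printoptions(precision=4,suppress=True)
s=env.get_state();print(s["time"],s["position"],s["orientation"][:,1],s["qpos"])
im,d=env.capture("wrist");cv2.imwrite(f"pics/{sys.argv[1]}.png",im);np.save(sys.argv[1]+".npy",cloud("wrist",d))
print("cam",w("wrist",[0,0,0]),w("wrist",[0,0,1]))
for t in sys.argv[2:]:
    for r in env.pinpoint("wrist",t)[:5]:
        P=w("wrist",r["at"]);print(t,round(r["p"],2),P,px("wrist",P).round())
E
python3 wl.py w1 build_rack post_green
```

```text
1.7833 [0.4025 0.2248 0.3294] [0.0071 1.     0.0005] [ 14.4298  -8.6156 101.622   -0.0739  86.5935 -75.1585]
cam [0.3337 0.2268 0.455 ] [ 0.6016  0.2256 -0.5085]
build_rack 0.74 [ 0.4506  0.2352 -0.0067] [327. 237.]
build_rack 0.39 [ 0.4746 -0.1009  0.0193] [ 66. 262.]
```

View pics/w1.png

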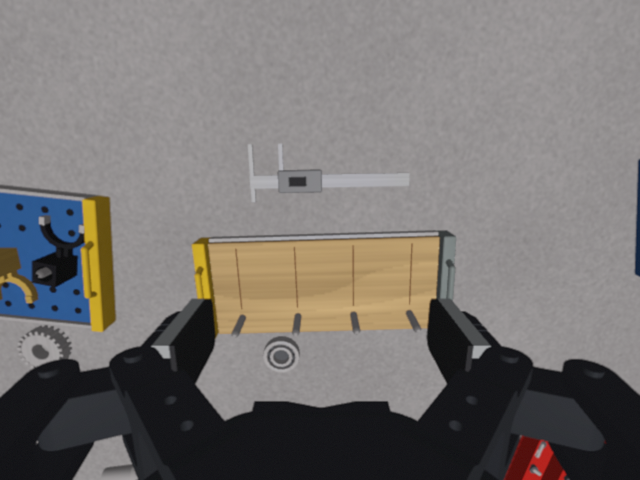

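The wrist view shows the build rack from px (200,240) to (455,335). Its yellow end is on the left, the dark lines run up to the front edge, and the post feet are near (242,317), (298,315), (353,314) and (410,313). Next I'll fit the rack from the point clouds and look over the wash rack.

Run:
```python
from h import *
np.set_printoptions(precision=4,suppress=True)
for n in("w1","top0","side0"):
    im=cv2.imread(f"pics/{n}.png");P=np.load(n+".npy");X=P.reshape(-1,3)
    R=(X[:,0]>.43)&(X[:,0]<.6)&(X[:,1]>.08)&(X[:,1]<.37)
    hsv=cv2.cvtColor(im,cv2.COLOR_BGR2HSV).reshape(-1,3)
    wood=R&(abs(X[:,2]-.02)<.006)&(hsv[:,1]>60)
    r=cv2.minAreaRect(X[wood][:,:2].astype(np.float32)*1000);print(n,wood.sum(),"z",np.median(X[wood][:,2]),r)
    po=R&(X[:,2]>.032)&(X[:,2]<.075)&(hsv[:,1]<80)
    Q=X[po];print(po.sum())
    if len(Q)<5: continue
    o=np.argsort(Q[:,1]);Q=Q[o];g=np.split(Q,np.where(np.diff(Q[:,1])>.02)[0]+1)
    for q in g: print(len(q),np.median(q,0),q[:,2].max())
```

```text
w1 19548 z 0.016786827367823526 ((514.91455078125, 225.78631591796875), (132.73019409179688, 289.61529541015625), 0.700524628162384)
462
119 [0.5547 0.1212 0.0528] 0.0652031341572501
112 [0.5527 0.1951 0.0527] 0.06415493228038821
109 [0.5509 0.2685 0.0529] 0.06407338947481594
122 [0.5495 0.3423 0.0524] 0.06464431150141725
top0 5206 z 0.020462012790328443 ((519.5567016601562, 227.7978515625), (129.52084350585938, 287.1524353027344), 1.5927906036376953)
64
13 [0.5598 0.1156 0.0584] 0.06973151004288303
18 [0.5579 0.1899 0.0577] 0.06824718705727739
14 [0.5567 0.2655 0.0509] 0.06739503654159851
19 [0.555  0.3409 0.0508] 0.06746007498601725
side0 2678 z 0.021711433053847817 ((517.4808349609375, 226.11312866210938), (131.1634979248047, 289.4490661621094), 0.9560966491699219)
191
52 [0.5594 0.1145 0.0507] 0.06976581458432085
50 [0.5577 0.1906 0.0506] 0.07030420380479196
42 [0.5572 0.2643 0.0526] 0.06991866126986679
47 [0.5549 0.3396 0.052 ] 0.07079594680196244
```

{"op": "send_rows", "data": {
  "steps": [
    [[0, -1, 0, 0, 0, 0, 1], [0, -1, 0, 0, 0, 0, 1], [0, -1, 0, 0, 0, 0, 1], [0, -1, 0, 0, 0, 0, 1], [0, -1, 0, 0, 0, 0, 1], [0, -1, 0, 0, 0, 0, 1], [0, -1, 0, 0, 0, 0, 1], [0, -1, 0, 0, 0, 0, 1], [0, -1, 0, 0, 0, 0, 1], [0, -1, 0, 0, 0, 0, 1]]
  ]
}}

```text
time: 2.77
position: [0.3983, -0.1734, 0.3242]
orientation: [[-1.0, 0.002, -0.001], [0.002, 1.0, 0.001], [0.001, 0.001, -1.0]]
force: [1.8, 0.8, -0.6]
width: 0.0857
gripper_force: 0.0
```

{"op": "send_rows", "data": {
  "steps": [
    [[0, -0.7, 0, 0, 0, 0, 0], [0, 0, -0.7, 0, 0, 0, 0], [0, 0, -0.7, 0, 0, 0, 0], [0, 0, 0, 0, 0, 0, 0], [0, 0, 0, 0, 0, 0, 0]]
  ]
}}

```text
time: 3.18
position: [0.398, -0.1992, 0.2674]
orientation: [[-1.0, 0.002, -0.004], [0.002, 1.0, 0.004], [0.004, 0.004, -1.0]]
force: [-0.4, -0.5, 1.1]
width: 0.0428
gripper_force: 0.0
```

```bash
python3 wl.py w2 wash_rack fork_black fork_bronze fork_alloy fork_green
```

```text
3.1833 [ 0.398  -0.1992  0.2674] [0.0019 1.     0.0037] [ -41.9379   -7.9336  108.1144    0.0101   80.1256 -131.8315]
cam [ 0.3324 -0.1994  0.3971] [ 0.595  -0.1992 -0.5678]
wash_rack 0.56 [ 0.382  -0.2091  0.0034] [313. 192.]
fork_black 0.71 [ 0.4839 -0.1131  0.0231] [399. 284.]
fork_bronze 0.74 [ 0.4823 -0.1793  0.0231] [340. 283.]
fork_bronze 0.2 [ 0.3817 -0.2085  0.0015] [314. 191.]
fork_alloy 0.57 [ 0.4684 -0.2561  0.0249] [271. 272.]
fork_alloy 0.46 [ 0.6365 -0.2952  0.0042] [249. 389.]
fork_green 0.89 [ 0.4795 -0.495   0.0067] [ 71. 276.]
fork_green 0.86 [ 0.4574 -0.334   0.0243] [201. 263.]
```

View pics/w2.png

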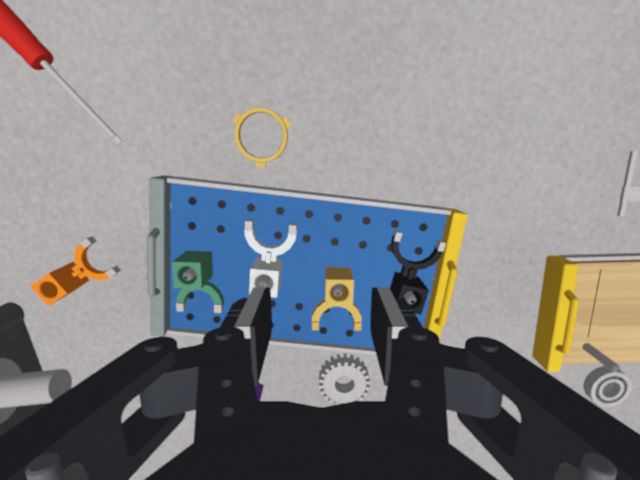

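The wrist view shows all four forks. The boss tops are near green (192,268), alloy (266,272), bronze (340,285) and black (410,290). Green and bronze point to the back; alloy and black point to the front. Next I'll fit boss tops and axes from all three clouds.

Run:
```python
from h import *
np.set_printoptions(precision=4,suppress=True)
N=dict(black=(.482,-.104),bronze=(.475,-.181),alloy=(.466,-.255),green=(.457,-.331))
for n in("w2","top0","side0"):
    im=cv2.imread(f"pics/{n}.png");X=np.load(n+".npy").reshape(-1,3);hsv=cv2.cvtColor(im,cv2.COLOR_BGR2HSV).reshape(-1,3)
    b=(X[:,0]>.36)&(X[:,0]<.57)&(X[:,1]>-.36)&(X[:,1]<-.06)&(hsv[:,0]>100)&(hsv[:,0]<125)&(hsv[:,1]>120)&(abs(X[:,2]-.02)<.008)
    r=cv2.minAreaRect(X[b][:,:2].astype(np.float32)*1000);print(n,"tray z",np.median(X[b][:,2]),r)
    for k,c in N.items():
        near=np.hypot(X[:,0]-c[0],X[:,1]-c[1])
        m=(near<.03)&(abs(X[:,2]-np.median(X[b][:,2])-.04)<.005)
        p=X[m]; 
        if len(p)<8: print(k,len(p));continue
        r=cv2.minAreaRect(p[:,:2].astype(np.float32)*1000)
        po=X[(near<.03)&(X[:,2]-np.median(X[b][:,2])>.0455)&(X[:,2]<.08)]
        # jaw low points: within 75 mm, height 8..14 above tray, not blue
        j=X[(near<.068)&(near>.03)&(abs(X[:,2]-np.median(X[b][:,2])-.0115)<.005)&((hsv[:,1]<100)|(hsv[:,0]<95))&(abs(X[:,1]-c[1])<.034)]
        v=(j.mean(0)-p.mean(0))[:2] if len(j) else np.zeros(2)
        print(k,len(p),"z",np.median(p[:,2]),"rect",np.round(r[0],1),np.round(r[1],1),round(r[2],1),"post",len(po),po.mean(0) if len(po) else "", "jaw",len(j),v,np.degrees(np.arctan2(v[1],v[0])).round(1))
```

```text
w2 tray z 0.0211055022651854 ((469.6419677734375, -220.29510498046875), (295.4178771972656, 168.45191955566406), 83.2724838256836)
black 478 z 0.060580236253320624 rect [ 483.  -106.7] [29.3 28.6] 76.3 post 20 [ 0.4807 -0.1088  0.0679] jaw 773 [-0.0085  0.0188] 114.3
bronze 595 z 0.060842096164191395 rect [ 475.  -181.1] [28.1 29. ] 88.8 post 19 [ 0.4718 -0.1826  0.0676] jaw 428 [ 0.0422 -0.0018] -2.4
alloy 466 z 0.06107249482065366 rect [ 464.1 -257.2] [28.2 28.4] 84.4 post 23 [ 0.4626 -0.2569  0.0679] jaw 525 [-0.0356  0.0013] 177.8
green 665 z 0.06119259066386196 rect [ 456.3 -333.5] [28.7 29.4] 87.2 post 32 [ 0.4542 -0.3305  0.0677] jaw 561 [ 0.016 -0.01 ] -32.1
top0 tray z 0.020521469767381784 ((469.5594177246094, -219.02383422851562), (296.046875, 169.0709228515625), 83.27831268310547)
black 95 z 0.06074032670400742 rect [ 484.6 -103.7] [27.6 27.7] 76.8 post 3 [ 0.4829 -0.1058  0.068 ] jaw 69 [-0.008   0.0157] 117.0
bronze 89 z 0.06020375260100552 rect [ 476.6 -178.2] [26.6 27.1] 2.5 post 2 [ 0.4722 -0.1782  0.0677] jaw 91 [0.0408 0.0004] 0.6
alloy 102 z 0.06048822827323419 rec
[... 209 characters left out ...]
[ 0.0148 -0.0114] -37.6
side0 tray z 0.02114577777609511 ((468.922119140625, -215.19512939453125), (286.500732421875, 167.32843017578125), 83.2332534790039)
black 138 z 0.06099986764472776 rect [ 482.2 -105.8] [31.3 28.2] 77.0 post 5 [ 0.4802 -0.1083  0.0687] jaw 185 [-0.0073  0.0201] 110.0
bronze 157 z 0.060753361965784736 rect [ 473.8 -180.2] [31.2 28.6] 89.0 post 6 [ 0.4713 -0.1849  0.0674] jaw 135 [ 0.0433 -0.0029] -3.9
alloy 193 z 0.060464861734670694 rect [ 463.8 -255.9] [32.6 29.4] 83.8 post 6 [ 0.4624 -0.2577  0.0684] jaw 180 [-0.0391  0.0043] 173.7
green 205 z 0.060545706070636585 rect [ 454.8 -332.3] [31.1 29. ] 87.1 post 11 [ 0.4536 -0.3325  0.0678] jaw 173 [ 0.0303 -0.0062] -11.6
```

The three views agree to within about 2 mm. Boss tops are at z ≈ 0.0605 and racks at ≈ 0.0205, which matches the text. Now hover over black (0.4833, -0.1054), closing angle 76.6°.

{"op": "send_rows", "data": {
  "steps": [
    [[0.355, 0.39, -0.6, 0, 0, -0.37, -0.135], [0.355, 0.39, -0.6, 0, 0, -0.37, -0.135], [0.355, 0.39, -0.6, 0, 0, -0.37, -0.135], [0.355, 0.39, -0.6, 0, 0, -0.37, -0.135], [0.355, 0.39, -0.6, 0, 0, -0.37, -0.135], [0.355, 0.39, -0.6, 0, 0, -0.37, -0.135], [0, 0, 0, 0, 0, 0, -0.135], [0, 0, 0, 0, 0, 0, -0.135]]
  ],
  "squeeze": 60
}}

```text
time: 4.15
position: [0.4838, -0.1063, 0.1245]
orientation: [[-0.973, 0.231, -0.002], [0.231, 0.973, 0.001], [0.002, 0.0, -1.0]]
force: [0.4, 0.5, 0.2]
width: 0.0367
gripper_force: 0.0
```

```bash
python3 wl.py w3 fork_black
```

```text
4.15 [ 0.4838 -0.1063  0.1245] [0.2308 0.973  0.0004] [ -26.1445    8.8964  109.0952   -0.0104   62.153  -102.797 ]
cam [ 0.4196 -0.0913  0.2536] [ 0.676  -0.1533 -0.711 ]
fork_black 0.94 [ 0.4826 -0.1075  0.0255] [320. 246.]
fork_black 0.71 [ 0.4769 -0.1808  0.0223] [214. 261.]
```

View pics/w3.png

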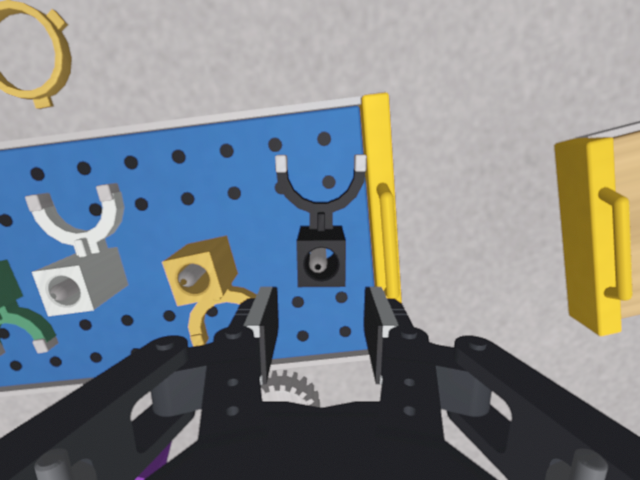

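Black's boss is at px (321,256), square to the view and centred between the fingers (x ≈ 320). Descend and grip.

{"op": "send_rows", "data": {
  "steps": [
    [[0, 0, -0.5, 0, 0, 0, -0.135], [0, 0, -0.5, 0, 0, 0, -0.135], [0, 0, -0.5, 0, 0, 0, -0.135], [0, 0, -0.4, 0, 0, 0, -0.135], [0, 0, 0, 0, 0, 0, -0.135], [0, 0, 0, 0, 0, 0, -1], [0, 0, 0, 0, 0, 0, -1], [0, 0, 0, 0, 0, 0, -1], [0, 0, 0, 0, 0, 0, -1]]
  ]
}}

```text
time: 5.0
position: [0.4848, -0.1079, 0.0505]
orientation: [[-0.972, 0.234, 0.002], [0.234, 0.972, -0.001], [-0.002, -0.0, -1.0]]
force: [-0.7, -0.7, -1.8]
width: 0.0268
gripper_force: 61.1
```

{"op": "send_rows", "data": {
  "steps": [
    [[0, 0, 0, 0, 0, 0, -1], [0, 0, 0.25, 0, 0, 0, -1], [0, 0, 0.5, 0, 0, 0, -1], [0, 0, 0.5, 0, 0, 0, -1], [0, 0, 0.5, 0, 0, 0, -1], [0, 0, 0.5, 0, 0, 0, -1], [0, 0, 0.25, 0, 0, 0, -1], [0, 0, 0, 0, 0, 0, -1]]
  ]
}}

```text
time: 5.67
position: [0.4858, -0.1082, 0.1524]
orientation: [[-0.972, 0.233, 0.005], [0.233, 0.972, -0.002], [-0.006, -0.001, -1.0]]
force: [-0.0, 0.3, -2.3]
width: 0.0267
gripper_force: 61.3
```

Gripped and lifted. Carry it towards the build rack and take a settled look at the posts on the way.

{"op": "send_rows", "data": {
  "steps": [
    [[-0.14, 0.85, 0.14, 0, 0, 0.27, -1], [-0.14, 0.85, 0.14, 0, 0, 0.27, -1], [-0.14, 0.85, 0.14, 0, 0, 0.27, -1], [-0.14, 0.85, 0.14, 0, 0, 0.27, -1], [-0.14, 0.85, 0.14, 0, 0, 0.27, -1], [-0.14, 0.85, 0.14, 0, 0, 0.27, -1], [-0.14, 0.85, 0.14, 0, 0, 0.27, -1], [-0.14, 0.85, 0.14, 0, 0, 0.27, -1], [-0.14, 0.85, 0.14, 0, 0, 0.27, -1], [0, 0, 0, 0, 0, 0, -1]]
  ]
}}

```text
time: 6.5
position: [0.432, 0.2036, 0.1997]
orientation: [[-1.0, -0.025, -0.0], [-0.025, 1.0, 0.003], [0.0, 0.003, -1.0]]
force: [0.2, 0.3, -2.1]
width: 0.0268
gripper_force: 61.5
```

{"op": "send_rows", "data": {
  "steps": [
    [[0, 0, 0, 0, 0, 0, -1], [0, 0, 0, 0, 0, 0, -1], [0, 0, 0, 0, 0, 0, -1]]
  ]
}}

```text
time: 6.75
position: [0.4334, 0.1976, 0.1988]
orientation: [[-1.0, -0.017, -0.002], [-0.017, 1.0, -0.001], [0.002, -0.001, -1.0]]
force: [0.6, 0.0, -2.4]
width: 0.027
gripper_force: 61.5
```

```bash
python3 wl.py w4
cat > fit.py <<'E'
from h import *
import sys
np.set_printoptions(precision=4,suppress=True)
n=sys.argv[1]
im=cv2.imread(f"pics/{n}.png");X=np.load(n+".npy").reshape(-1,3)
R=(X[:,0]>.43)&(X[:,0]<.6)&(X[:,1]>.08)&(X[:,1]<.37)
hsv=cv2.cvtColor(im,cv2.COLOR_BGR2HSV).reshape(-1,3)
wood=R&(abs(X[:,2]-.02)<.006)&(hsv[:,1]>60)
r=cv2.minAreaRect(X[wood][:,:2].astype(np.float32)*1000);print(n,wood.sum(),"z",np.median(X[wood][:,2]),r)
Q=X[R&(X[:,2]>.045)&(X[:,2]<.075)&(hsv[:,1]<80)&(X[:,0]>.54)]
Q=Q[np.argsort(Q[:,1])]
for q in np.split(Q,np.where(np.diff(Q[:,1])>.02)[0]+1):
    m=q.mean(0);print(len(q),m,q[:,2].max(),px("wrist",m).round())
E
python3 fit.py w4
```

```text
6.75 [0.4334 0.1976 0.1988] [-0.0175  0.9998 -0.0007] [ 10.2023   0.4154 108.5302  -0.0243  71.1481 -80.7909]
cam [0.3671 0.1969 0.3268] [ 0.6294  0.2004 -0.6382]
w4 20185 z 0.01920827746287712 ((518.1036987304688, 225.81936645507812), (130.6656494140625, 291.02850341796875), 1.329764485359192)
211 [0.5561 0.1928 0.0578] 0.06766094061798833 [313. 372.]
```

View pics/w4.png

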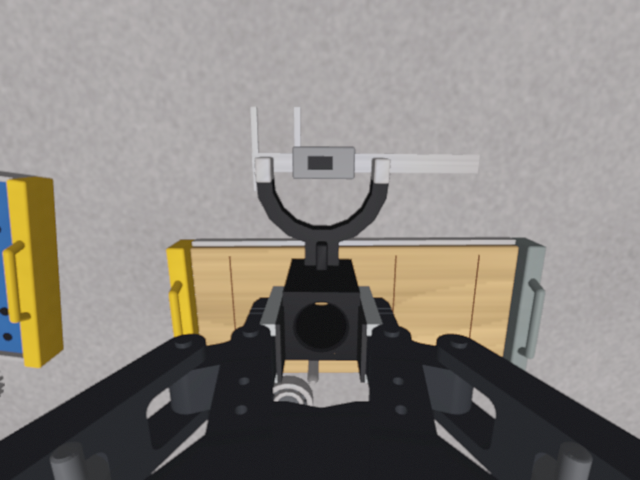

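The wrist view shows black held square, with its bore at px (321,325). The board angle is 1.3° and post 2 shows behind at (313,372), which confirms the rack pose. Hover just above post 1.

{"op": "send_rows", "data": {
  "steps": [
    [[0.54, -0.34, -0.3, 0, 0, 0, -1], [0.54, -0.34, -0.3, 0, 0, 0, -1], [0.54, -0.34, -0.3, 0, 0, 0, -1], [0.54, -0.34, -0.3, 0, 0, 0, -1], [0.54, -0.34, -0.5, 0, 0, 0, -1], [0.54, -0.34, -0.5, 0, 0, 0, -1], [0, 0, 0, 0, 0, 0, -1], [0, 0, 0, 0, 0, 0, -1], [0, 0, 0, 0, 0, 0, -1], [0, 0, 0, 0, 0, 0, -1]]
  ]
}}

```text
time: 7.63
position: [0.5632, 0.1169, 0.1125]
orientation: [[-1.0, -0.018, 0.001], [-0.018, 1.0, 0.0], [-0.001, 0.0, -1.0]]
force: [-0.2, 1.1, -2.4]
width: 0.0271
gripper_force: 61.3
```

```bash
python3 wl.py w5
cat > bore.py <<'E'
# held-fork / post check: boss-top centre & any post points seen through or around
from h import *
import sys
np.set_printoptions(precision=4,suppress=True)
n=sys.argv[1];X=np.load(n+".npy").reshape(-1,3);s=env.get_state();p=s["position"]
zt=p[2]+.010
m=(np.hypot(X[:,0]-p[0],X[:,1]-p[1])<.022)&(abs(X[:,2]-zt)<.0035)
r=cv2.minAreaRect(X[m][:,:2].astype(np.float32)*1000);print("boss",m.sum(),np.median(X[m][:,2]),r,"rel",np.array(r[0])/1000-p[:2])
R=(X[:,0]>.54)&(X[:,0]<.58)&(X[:,2]>.05)&(X[:,2]<.073);Q=X[R];Q=Q[np.argsort(Q[:,1])]
for q in np.split(Q,np.where(np.diff(Q[:,1])>.02)[0]+1):
    if len(q): print(len(q),q.mean(0),px("wrist",q.mean(0)).round())
E
python3 bore.py w5; python3 -c "
import cv2;i=cv2.imread('pics/w5.png')[220:460,160:480];cv2.imwrite('pics/w5c.png',cv2.resize(i,None,fx=2,fy=2))"
```

```text
7.6333 [0.5632 0.1169 0.1125] [-0.0182  0.9998  0.0002] [ -0.097   19.0993  97.9484   0.0106  62.9086 -91.1472]
cam [0.4965 0.1165 0.2405] [ 0.7614  0.1211 -0.7238]
boss 3912 0.12158382906800926 ((560.9263916015625, 116.6233139038086), (38.35420608520508, 29.727947235107422), 88.20809173583984) rel [-0.0024 -0.0005]
16 [0.5448 0.0748 0.0503] [243. 235.]
398 [0.5573 0.1913 0.0607] [459. 267.]
568 [0.5562 0.2653 0.0598] [596. 267.]
```

View pics/w5c.png

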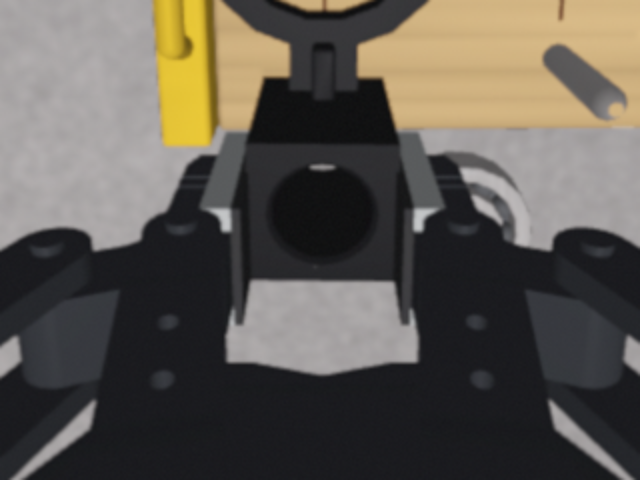

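Black's bore is on the dark line at crop px (322,212) and jaw and line coincide. The boss is at (0.5608, 0.1164) against a post at about (0.561, 0.1165). Lower it.

{"op": "send_rows", "data": {
  "steps": [
    [[0, 0, -0.25, 0, 0, 0, -1], [0, 0, -0.25, 0, 0, 0, -1], [0, 0, -0.25, 0, 0, 0, -1], [0, 0, -0.25, 0, 0, 0, -1], [0, 0, -0.25, 0, 0, 0, -1], [0, 0, -0.25, 0, 0, 0, -1], [0, 0, 0, 0, 0, 0, -1], [0, 0, 0, 0, 0, 0, -1]]
  ]
}}

```text
time: 8.35
position: [0.563, 0.117, 0.0507]
orientation: [[-1.0, -0.019, -0.001], [-0.019, 1.0, -0.0], [0.001, -0.0, -1.0]]
force: [-0.4, 0.5, -3.3]
width: 0.027
gripper_force: 62.5
```

{"op": "send_rows", "data": {
  "steps": [
    [[0, 0, 0, 0, 0, 0, -0.18], [0, 0, 0, 0, 0, 0, -0.18], [0, 0, 0, 0, 0, 0, -0.18], [0, 0, 0.2, 0, 0, 0, -0.18], [0, 0, 0.5, 0, 0, 0, -0.18], [0, 0, 0.6, 0, 0, 0, -0.18], [0, 0, 0.6, 0, 0, 0, -0.18], [0, 0, 0.6, 0, 0, 0, -0.18]]
  ]
}}

```text
time: 9.02
position: [0.5633, 0.117, 0.1536]
orientation: [[-1.0, -0.019, 0.001], [-0.019, 1.0, -0.0], [-0.001, -0.0, -1.0]]
force: [0.7, 0.3, -0.4]
width: 0.035
gripper_force: 0.0
```

{"op": "send_rows", "data": {
  "steps": [
    [[-0.22, -0.74, 0, 0, 0, -0.035, -0.135], [-0.22, -0.74, 0, 0, 0, -0.035, -0.135], [-0.22, -0.74, 0, 0, 0, -0.035, -0.135], [-0.22, -0.74, 0, 0, 0, -0.035, -0.135], [-0.22, -0.74, 0, 0, 0, -0.035, -0.135], [-0.22, -0.74, 0, 0, 0, -0.035, -0.135], [-0.22, -0.74, 0, 0, 0, -0.035, -0.135], [-0.22, -0.74, 0, 0, 0, -0.035, -0.135], [-0.22, -0.74, 0, 0, 0, -0.035, -0.135], [-0.22, -0.74, 0, 0, 0, -0.035, -0.135]]
  ]
}}

```text
time: 9.85
position: [0.4749, -0.1806, 0.1528]
orientation: [[-1.0, 0.018, 0.001], [0.018, 1.0, -0.001], [-0.001, -0.001, -1.0]]
force: [0.0, 0.2, 0.6]
width: 0.0369
gripper_force: 0.0
```

{"op": "send_rows", "data": {
  "steps": [
    [[0, 0, -0.1, 0, 0, 0, -0.135], [0, 0, 0, 0, 0, 0, -0.135], [0, 0, 0, 0, 0, 0, -0.135]]
  ]
}}

```text
time: 10.1
position: [0.4752, -0.1787, 0.148]
orientation: [[-1.0, 0.019, 0.0], [0.019, 1.0, 0.0], [-0.0, 0.0, -1.0]]
force: [0.7, -0.6, -0.3]
width: 0.0368
gripper_force: 0.0
```

```bash
cat > boss.py <<'E'
from h import *
import sys
np.set_printoptions(precision=4,suppress=True)
n=sys.argv[1];X=np.load(n+".npy").reshape(-1,3);s=env.get_state();p=s["position"]
c=np.array([float(a) for a in sys.argv[2:4]])
m=(np.hypot(*(X[:,:2]-c).T)<.026)&(abs(X[:,2]-.0605)<.004)
r=cv2.minAreaRect(X[m][:,:2].astype(np.float32)*1000);print("boss",m.sum(),np.median(X[m][:,2]),r,"minus tcp",np.array(r[0])/1000-p[:2])
E
python3 wl.py w6; python3 boss.py w6 .475 -.18
python3 - <<'E'
from h import *
s=cv2.imread
im,_=env.capture("side");cv2.imwrite("pics/s6.png",im[120:360,220:540]);
E
```

```text
10.1 [ 0.4752 -0.1787  0.148 ] [0.0186 0.9998 0.0004] [ -34.0404    8.2884  106.6087    0.0255   65.1118 -122.9836]
cam [ 0.4088 -0.1766  0.2758] [ 0.6725 -0.1813 -0.6888]
boss 1381 0.05908074088246462 ((473.6581115722656, -179.25953674316406), (27.802692413330078, 28.577219009399414), 89.49008178710938) minus tcp [-0.0017 -0.001 ]
```

View pics/w6.png

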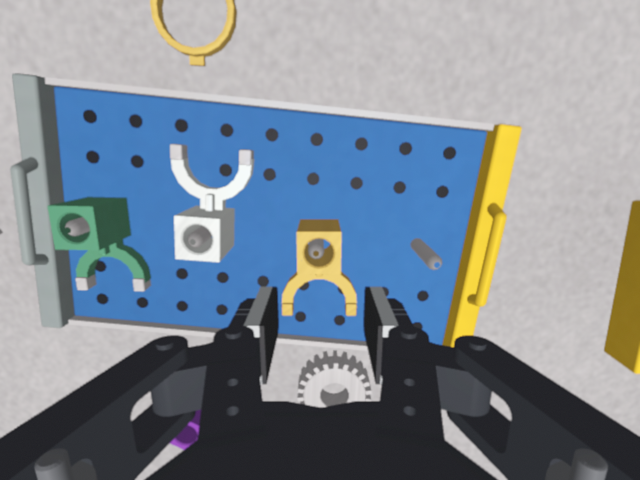

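View pics/s6.png

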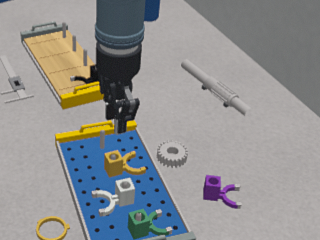

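Bronze is centred at (319,250), and the side view shows black on the build rack. Grip and lift bronze.

{"op": "send_rows", "data": {
  "steps": [
    [[0, 0, -0.6, 0, 0, 0, -0.135], [0, 0, -0.6, 0, 0, 0, -0.135], [0, 0, -0.6, 0, 0, 0, -0.135], [0, 0, -0.4, 0, 0, 0, -0.135], [0, 0, -0.25, 0, 0, 0, -0.135], [0, 0, 0, 0, 0, 0, -0.135], [0, 0, 0, 0, 0, 0, -1], [0, 0, 0, 0, 0, 0, -1], [0, 0, 0, 0, 0, 0, -1], [0, 0, 0, 0, 0, 0, -1]]
  ]
}}

```text
time: 11.03
position: [0.4759, -0.1793, 0.0506]
orientation: [[-1.0, 0.018, 0.001], [0.018, 1.0, -0.001], [-0.001, -0.001, -1.0]]
force: [-0.9, -0.5, -1.4]
width: 0.0267
gripper_force: 60.9
```

{"op": "send_rows", "data": {
  "steps": [
    [[0, 0, 0, 0, 0, 0, -1], [0, 0, 0.25, 0, 0, 0, -1], [0, 0, 0.5, 0, 0, 0, -1], [0, 0, 0.5, 0, 0, 0, -1], [0, 0, 0.5, 0, 0, 0, -1], [0, 0, 0.5, 0, 0, 0, -1], [0, 0, 0.25, 0, 0, 0, -1], [0, 0, 0, 0, 0, 0, -1]]
  ]
}}

```text
time: 11.7
position: [0.4769, -0.1801, 0.1529]
orientation: [[-1.0, 0.018, 0.005], [0.018, 1.0, -0.003], [-0.005, -0.003, -1.0]]
force: [0.5, 0.2, -2.1]
width: 0.0268
gripper_force: 61.0
```

{"op": "send_rows", "data": {
  "steps": [
    [[0.07, 0.31, 0, 0, 0, -0.987, -1], [0.07, 0.31, 0, 0, 0, -0.987, -1], [0.07, 0.31, 0, 0, 0, -0.987, -1], [0.07, 0.31, 0, 0, 0, -0.987, -1], [0.07, 0.31, 0, 0, 0, -0.987, -1], [0.07, 0.31, 0, 0, 0, -0.987, -1], [0.07, 0.31, 0, 0, 0, -0.987, -1], [0.07, 0.31, 0, 0, 0, -0.987, -1], [0.07, 0.31, 0, 0, 0, -0.987, -1], [0.07, 0.31, 0, 0, 0, -0.987, -1]]
  ]
}}

```text
time: 12.53
position: [0.5025, -0.0541, 0.1484]
orientation: [[-0.492, 0.871, -0.002], [0.871, 0.492, 0.001], [0.002, -0.001, -1.0]]
force: [-0.1, -0.1, -2.6]
width: 0.0271
gripper_force: 60.9
```

{"op": "send_rows", "data": {
  "steps": [
    [[0.07, 0.31, 0, 0, 0, -0.987, -1], [0.07, 0.31, 0, 0, 0, -0.987, -1], [0.07, 0.31, 0, 0, 0, -0.987, -1], [0.07, 0.31, 0, 0, 0, -0.987, -1], [0.07, 0.31, 0, 0, 0, -0.987, -1], [0.07, 0.31, 0, 0, 0, -0.987, -1], [0.07, 0.31, 0, 0, 0, -0.987, -1], [0.07, 0.31, 0, 0, 0, -0.987, -1], [0.07, 0.31, 0, 0, 0, -0.987, -1], [0.07, 0.31, 0, 0, 0, -0.987, -1]]
  ]
}}

```text
time: 13.37
position: [0.5305, 0.0696, 0.1483]
orientation: [[0.496, 0.868, -0.002], [0.868, -0.496, 0.0], [-0.001, -0.002, -1.0]]
force: [-0.5, -0.2, -1.9]
width: 0.0272
gripper_force: 60.9
```

{"op": "send_rows", "data": {
  "steps": [
    [[0.07, 0.31, 0, 0, 0, -0.987, -1], [0.07, 0.31, 0, 0, 0, -0.987, -1], [0.07, 0.31, 0, 0, 0, -0.987, -1], [0.07, 0.31, 0, 0, 0, -0.987, -1], [0.07, 0.31, 0, 0, 0, -0.987, -1], [0.07, 0.31, 0, 0, 0, -0.987, -1], [0.07, 0.31, 0, 0, 0, -0.987, -1], [0.07, 0.31, 0, 0, 0, -0.987, -1], [0.07, 0.31, 0, 0, 0, -0.987, -1], [0.07, 0.31, 0, 0, 0, -0.987, -1]]
  ]
}}

```text
time: 14.2
position: [0.5585, 0.1934, 0.1481]
orientation: [[1.0, 0.018, -0.002], [0.018, -1.0, -0.0], [-0.002, 0.0, -1.0]]
force: [1.3, 0.3, -1.2]
width: 0.0268
gripper_force: 60.9
```

{"op": "send_rows", "data": {
  "steps": [
    [[0, 0, -0.3, 0, 0, 0, -1], [0, 0, -0.3, 0, 0, 0, -1], [0, 0, -0.3, 0, 0, 0, -1], [0, 0, 0, 0, 0, 0, -1], [0, 0, 0, 0, 0, 0, -1], [0, 0, 0, 0, 0, 0, -1]]
  ]
}}

```text
time: 14.7
position: [0.5592, 0.1924, 0.1133]
orientation: [[1.0, 0.023, -0.001], [0.023, -1.0, -0.0], [-0.001, 0.0, -1.0]]
force: [-0.5, 0.8, -1.6]
width: 0.0269
gripper_force: 60.9
```

```bash
python3 wl.py w7; python3 bore.py w7
```

```text
14.7 [0.5592 0.1924 0.1133] [ 0.0229 -0.9997  0.0001] [ 7.4978 20.8972 95.3918 -0.0043 63.7455 96.1865]
cam [0.6267 0.1946 0.2418] [ 0.3617  0.1884 -0.7225]
boss 3958 0.12328147052037489 ((560.9829711914062, 192.59963989257812), (29.282934188842773, 38.135597229003906), 0.717939555644989) rel [0.0014 0.    ]
42 [0.5463 0.0753 0.0504] [523. 294.]
2837 [0.5622 0.1188 0.0586] [457. 272.]
2 [0.5646 0.1938 0.0505] [319. 260.]
405 [0.5598 0.2664 0.0609] [184. 272.]
565 [0.5575 0.3405 0.0601] [ 49. 272.]
```

View pics/w7.png

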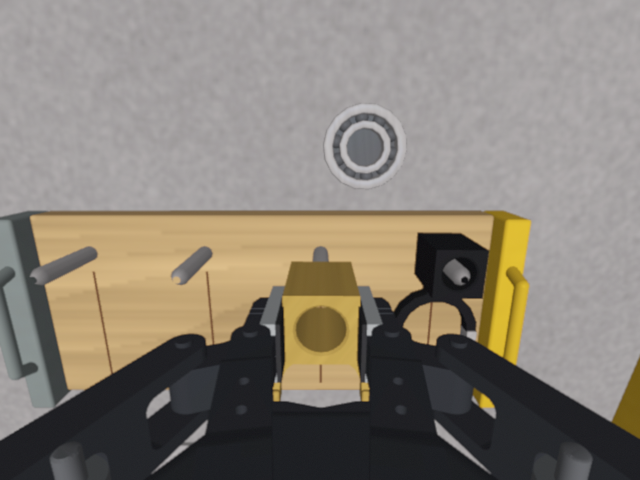

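Black sits on post 1 with its jaw to the front. Bronze is centred, with its post directly behind at (320,255). Small correction, then lower, release and lift.

{"op": "send_rows", "data": {
  "steps": [
    [[-0.03, -0.03, -0.1, 0, 0, 0, -1], [0, 0, -0.25, 0, 0, 0, -1], [0, 0, -0.25, 0, 0, 0, -1], [0, 0, -0.25, 0, 0, 0, -1], [0, 0, -0.25, 0, 0, 0, -1], [0, 0, -0.25, 0, 0, 0, -1], [0, 0, -0.15, 0, 0, 0, -1], [0, 0, 0, 0, 0, 0, -1], [0, 0, 0, 0, 0, 0, -1]]
  ]
}}

```text
time: 15.5
position: [0.5578, 0.1918, 0.0531]
orientation: [[1.0, 0.023, -0.001], [0.023, -1.0, -0.0], [-0.001, 0.0, -1.0]]
force: [-0.2, -0.7, -2.2]
width: 0.0267
gripper_force: 60.9
```

{"op": "send_rows", "data": {
  "steps": [
    [[0, 0, -0.04, 0, 0, 0, -1], [0, 0, 0, 0, 0, 0, -0.18], [0, 0, 0, 0, 0, 0, -0.18], [0, 0, 0, 0, 0, 0, -0.18], [0, 0, 0.3, 0, 0, 0, -0.18], [0, 0, 0.6, 0, 0, 0, -0.18], [0, 0, 0.6, 0, 0, 0, -0.18], [0, 0, 0.6, 0, 0, 0, -0.18], [0, 0, 0.4, 0, 0, 0, -0.18]]
  ]
}}

```text
time: 16.25
position: [0.5594, 0.192, 0.156]
orientation: [[1.0, 0.023, 0.004], [0.023, -1.0, 0.001], [0.004, -0.0, -1.0]]
force: [1.1, 0.3, -0.7]
width: 0.0352
gripper_force: 0.0
```

{"op": "send_rows", "data": {
  "steps": [
    [[-0.167, -0.8, 0, 0, 0, -0.082, -0.135], [-0.167, -0.8, 0, 0, 0, -0.082, -0.135], [-0.167, -0.8, 0, 0, 0, -0.082, -0.135], [-0.167, -0.8, 0, 0, 0, -0.082, -0.135], [-0.167, -0.8, 0, 0, 0, -0.082, -0.135], [-0.167, -0.8, 0, 0, 0, -0.082, -0.135], [-0.167, -0.8, 0, 0, 0, -0.082, -0.135]]
  ]
}}

```text
time: 16.83
position: [0.5112, -0.0337, 0.1536]
orientation: [[0.999, -0.037, 0.002], [-0.037, -0.999, -0.001], [0.002, 0.0, -1.0]]
force: [1.5, 0.1, 0.0]
width: 0.0369
gripper_force: 0.0
```

{"op": "send_rows", "data": {
  "steps": [
    [[-0.167, -0.8, 0, 0, 0, -0.082, -0.135], [-0.167, -0.8, 0, 0, 0, -0.082, -0.135], [-0.167, -0.8, 0, 0, 0, -0.082, -0.135], [-0.167, -0.8, 0, 0, 0, -0.082, -0.135], [-0.167, -0.8, 0, 0, 0, -0.082, -0.135], [-0.167, -0.8, 0, 0, 0, -0.082, -0.135], [-0.167, -0.8, 0, 0, 0, -0.082, -0.135], [0, 0, 0, 0, 0, 0, -0.135], [0, 0, 0, 0, 0, 0, -0.135], [0, 0, 0, 0, 0, 0, -0.135]]
  ]
}}

```text
time: 17.67
position: [0.4646, -0.2561, 0.1528]
orientation: [[0.995, -0.098, 0.001], [-0.098, -0.995, -0.0], [0.001, -0.0, -1.0]]
force: [0.1, 0.5, -0.7]
width: 0.0368
gripper_force: 0.0
```

```bash
python3 wl.py w8; python3 boss.py w8 .4646 -.256;python3 boss.py w8 .4561 -.3324
```

```text
17.6667 [ 0.4646 -0.2561  0.1528] [-0.0978 -0.9952 -0.    ] [-41.7053  10.6739 103.1909   0.0226  66.1094  53.8961]
cam [ 0.5315 -0.2614  0.2804] [ 0.2676 -0.2359 -0.6838]
boss 1337 0.05906746913170208 ((463.5039367675781, -254.9390411376953), (27.720247268676758, 28.86124038696289), 85.0634765625) minus tcp [-0.0012  0.0005]
boss 1398 0.0590116881708191 ((455.0184326171875, -331.5888977050781), (28.745155334472656, 28.52211570739746), 87.767578125) minus tcp [-0.0097 -0.0761]
```

View pics/w8.png

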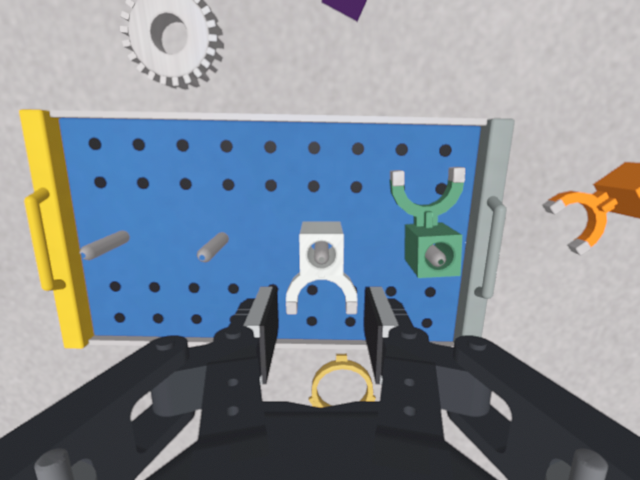

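Alloy is centred at (321,245), jaw to the front. Grip, lift and carry it to post 3.

{"op": "send_rows", "data": {
  "steps": [
    [[0, 0, -0.6, 0, 0, 0, -0.135], [0, 0, -0.6, 0, 0, 0, -0.135], [0, 0, -0.6, 0, 0, 0, -0.135], [0, 0, -0.5, 0, 0, 0, -0.135], [0, 0, -0.26, 0, 0, 0, -0.135], [0, 0, 0, 0, 0, 0, -0.135], [0, 0, 0, 0, 0, 0, -1], [0, 0, 0, 0, 0, 0, -1], [0, 0, 0, 0, 0, 0, -1], [0, 0, 0, 0, 0, 0, -1]]
  ]
}}

```text
time: 18.55
position: [0.4653, -0.2567, 0.0509]
orientation: [[0.995, -0.097, 0.002], [-0.097, -0.995, -0.001], [0.002, 0.001, -1.0]]
force: [0.3, -0.4, -1.8]
width: 0.0268
gripper_force: 61.7
```

{"op": "send_rows", "data": {
  "steps": [
    [[0, 0, 0, 0, 0, 0, -1], [0, 0, 0.25, 0, 0, 0, -1], [0, 0, 0.5, 0, 0, 0, -1], [0, 0, 0.5, 0, 0, 0, -1], [0, 0, 0.5, 0, 0, 0, -1], [0, 0, 0.5, 0, 0, 0, -1], [0, 0, 0.25, 0, 0, 0, -1], [0, 0, 0, 0, 0, 0, -1]]
  ]
}}

```text
time: 19.22
position: [0.4661, -0.2576, 0.153]
orientation: [[0.995, -0.097, 0.004], [-0.097, -0.995, -0.004], [0.005, 0.003, -1.0]]
force: [0.5, -0.2, -0.6]
width: 0.0267
gripper_force: 61.8
```

{"op": "send_rows", "data": {
  "steps": [
    [[0.147, 0.815, 0, 0, 0, 0.071, -1], [0.147, 0.815, 0, 0, 0, 0.071, -1], [0.147, 0.815, 0, 0, 0, 0.071, -1], [0.147, 0.815, 0, 0, 0, 0.071, -1], [0.147, 0.815, 0, 0, 0, 0.071, -1], [0.147, 0.815, 0, 0, 0, 0.071, -1], [0.147, 0.815, 0, 0, 0, 0.071, -1], [0.147, 0.815, 0, 0, 0, 0.071, -1]]
  ]
}}

```text
time: 19.88
position: [0.5109, 0.0063, 0.1486]
orientation: [[0.999, -0.038, -0.002], [-0.038, -0.999, 0.0], [-0.002, -0.0, -1.0]]
force: [1.5, -0.3, -0.3]
width: 0.0272
gripper_force: 61.7
```

{"op": "send_rows", "data": {
  "steps": [
    [[0.147, 0.815, 0, 0, 0, 0.071, -1], [0.147, 0.815, 0, 0, 0, 0.071, -1], [0.147, 0.815, 0, 0, 0, 0.071, -1], [0.147, 0.815, 0, 0, 0, 0.071, -1], [0.147, 0.815, 0, 0, 0, 0.071, -1], [0.147, 0.815, 0, 0, 0, 0.071, -1], [0.147, 0.815, 0, 0, 0, 0.071, -1], [0.147, 0.815, 0, 0, 0, 0.071, -1]]
  ]
}}

```text
time: 20.55
position: [0.5579, 0.2668, 0.1482]
orientation: [[1.0, 0.022, -0.002], [0.022, -1.0, -0.001], [-0.002, 0.001, -1.0]]
force: [0.8, -0.2, -0.6]
width: 0.0273
gripper_force: 61.7
```

{"op": "send_rows", "data": {
  "steps": [
    [[0, 0, -0.3, 0, 0, 0, -1], [0, 0, -0.3, 0, 0, 0, -1], [0, 0, -0.3, 0, 0, 0, -1], [0, 0, 0, 0, 0, 0, -1], [0, 0, 0, 0, 0, 0, -1], [0, 0, 0, 0, 0, 0, -1]]
  ]
}}

```text
time: 21.05
position: [0.5587, 0.2642, 0.1135]
orientation: [[1.0, 0.02, -0.001], [0.02, -1.0, -0.0], [-0.001, 0.0, -1.0]]
force: [-0.3, -0.4, -0.6]
width: 0.0269
gripper_force: 61.9
```

```bash
python3 wl.py w9; python3 bore.py w9
```

```text
21.05 [0.5587 0.2642 0.1135] [ 0.02   -0.9998  0.0002] [ 14.3252  23.8658  91.2405  -0.0055  64.9278 103.1808]
cam [0.6262 0.2664 0.242 ] [ 0.3614  0.2609 -0.7223]
boss 3908 0.1234881241465173 ((558.3589477539062, 264.2164306640625), (29.13892364501953, 37.91093444824219), 2.6858441829681396) rel [-0.0008 -0.0003]
2 [0.5418 0.0779 0.0504] [639. 302.]
3192 [0.5622 0.12   0.0584] [585. 273.]
2795 [0.5613 0.1938 0.0586] [451. 272.]
36 [0.5624 0.2686 0.0527] [314. 264.]
403 [0.558  0.3415 0.061 ] [179. 274.]
17 [0.5427 0.3855 0.0503] [112. 291.]
```

View pics/w9.png

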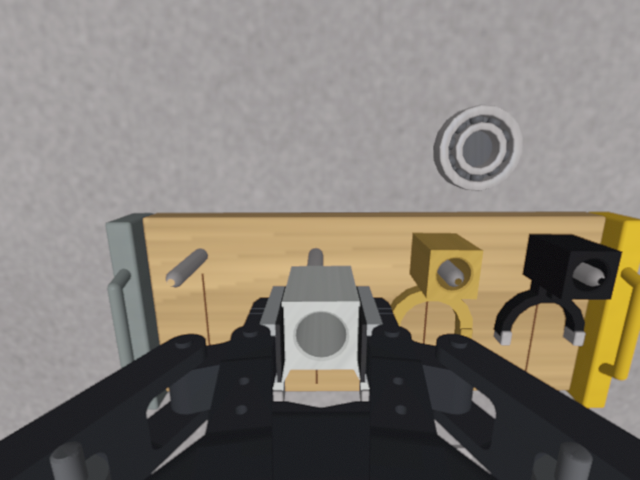

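Bronze and black sit correctly. The alloy bore is at (321,334) and its post at (315,255), so shift about 2.5 mm in +y and lower.

{"op": "send_rows", "data": {
  "steps": [
    [[0, 0.06, -0.1, 0, 0, 0, -1], [0, 0, -0.25, 0, 0, 0, -1], [0, 0, -0.25, 0, 0, 0, -1], [0, 0, -0.25, 0, 0, 0, -1], [0, 0, -0.25, 0, 0, 0, -1], [0, 0, -0.25, 0, 0, 0, -1], [0, 0, -0.19, 0, 0, 0, -1], [0, 0, 0, 0, 0, 0, -1], [0, 0, 0, 0, 0, 0, -1]]
  ]
}}

```text
time: 21.85
position: [0.5584, 0.2677, 0.0513]
orientation: [[1.0, 0.022, -0.001], [0.022, -1.0, -0.0], [-0.001, 0.0, -1.0]]
force: [-0.2, -0.8, -0.9]
width: 0.0272
gripper_force: 62.1
```

{"op": "send_rows", "data": {
  "steps": [
    [[0, 0, 0, 0, 0, 0, -0.18], [0, 0, 0, 0, 0, 0, -0.18], [0, 0, 0, 0, 0, 0, -0.18], [0, 0, 0.3, 0, 0, 0, -0.18], [0, 0, 0.6, 0, 0, 0, -0.18], [0, 0, 0.6, 0, 0, 0, -0.18], [0, 0, 0.6, 0, 0, 0, -0.18], [0, 0, 0.4, 0, 0, 0, -0.18]]
  ]
}}

```text
time: 22.52
position: [0.5598, 0.2682, 0.156]
orientation: [[1.0, 0.022, 0.004], [0.022, -1.0, 0.001], [0.004, -0.001, -1.0]]
force: [1.2, -0.3, 0.3]
width: 0.035
gripper_force: 0.0
```

{"op": "send_rows", "data": {
  "steps": [
    [[-0.143, -0.832, 0, 0, 0, -0.034, -0.135], [-0.143, -0.832, 0, 0, 0, -0.034, -0.135], [-0.143, -0.832, 0, 0, 0, -0.034, -0.135], [-0.143, -0.832, 0, 0, 0, -0.034, -0.135], [-0.143, -0.832, 0, 0, 0, -0.034, -0.135], [-0.143, -0.832, 0, 0, 0, -0.034, -0.135], [-0.143, -0.832, 0, 0, 0, -0.034, -0.135], [-0.143, -0.832, 0, 0, 0, -0.034, -0.135], [-0.143, -0.832, 0, 0, 0, -0.034, -0.135]]
  ]
}}

```text
time: 23.27
position: [0.507, -0.0333, 0.1535]
orientation: [[1.0, -0.01, 0.002], [-0.01, -1.0, -0.0], [0.002, 0.0, -1.0]]
force: [0.9, -0.8, -0.1]
width: 0.037
gripper_force: 0.0
```

{"op": "send_rows", "data": {
  "steps": [
    [[-0.143, -0.832, 0, 0, 0, -0.034, -0.135], [-0.143, -0.832, 0, 0, 0, -0.034, -0.135], [-0.143, -0.832, 0, 0, 0, -0.034, -0.135], [-0.143, -0.832, 0, 0, 0, -0.034, -0.135], [-0.143, -0.832, 0, 0, 0, -0.034, -0.135], [-0.143, -0.832, 0, 0, 0, -0.034, -0.135], [-0.143, -0.832, 0, 0, 0, -0.034, -0.135], [-0.143, -0.832, 0, 0, 0, -0.034, -0.135], [-0.143, -0.832, 0, 0, 0, -0.034, -0.135], [0, 0, 0, 0, 0, 0, -0.135]]
  ]
}}

```text
time: 24.1
position: [0.4549, -0.3375, 0.154]
orientation: [[0.999, -0.047, 0.002], [-0.047, -0.999, -0.005], [0.002, 0.005, -1.0]]
force: [-0.1, -0.6, -0.3]
width: 0.0368
gripper_force: 0.0
```

{"op": "send_rows", "data": {
  "steps": [
    [[0, 0, 0, 0, 0, 0, -0.135], [0, 0, 0, 0, 0, 0, -0.135], [0, 0, 0, 0, 0, 0, -0.135]]
  ]
}}

```text
time: 24.35
position: [0.4559, -0.3301, 0.1524]
orientation: [[0.999, -0.041, 0.0], [-0.041, -0.999, 0.0], [0.0, -0.0, -1.0]]
force: [0.4, -0.7, 0.3]
width: 0.0372
gripper_force: 0.0
```

```bash
python3 wl.py w10; python3 boss.py w10 .4561 -.3324
```

```text
24.35 [ 0.4559 -0.3301  0.1524] [-0.0414 -0.9991 -0.0003] [-48.0004  14.6047  98.4454   0.0166  66.9595  44.3655]
cam [ 0.5231 -0.3322  0.2801] [ 0.2579 -0.3213 -0.684 ]
boss 1328 0.059132760806536636 ((455.1270446777344, -331.92828369140625), (28.000049591064453, 28.255733489990234), 87.37608337402344) minus tcp [-0.0009 -0.002 ]
```

View pics/w10.png

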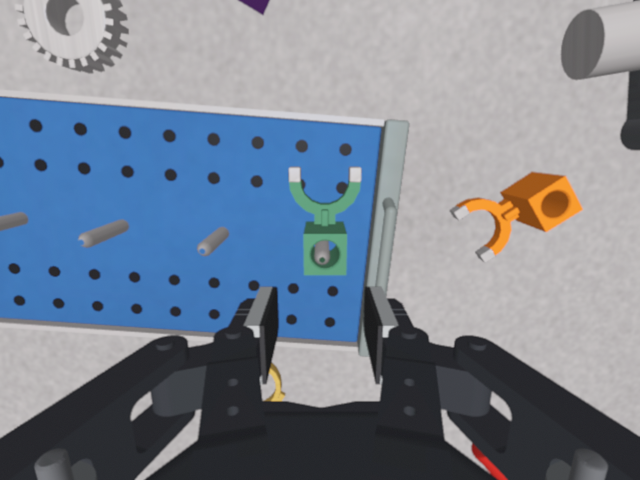

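Green's boss is at px (325,250), 4 px right of centre. Shift about 1.5 mm and narrow the opening a little because of the grey end block, then grip.

{"op": "send_rows", "data": {
  "steps": [
    [[0, -0.035, -0.5, 0, 0, 0, -0.18], [0, 0, -0.5, 0, 0, 0, -0.18], [0, 0, -0.5, 0, 0, 0, -0.18], [0, 0, -0.5, 0, 0, 0, -0.18], [0, 0, -0.3, 0, 0, 0, -0.18], [0, 0, -0.21, 0, 0, 0, -0.18], [0, 0, 0, 0, 0, 0, -0.18], [0, 0, 0, 0, 0, 0, -0.18]]
  ]
}}

```text
time: 25.07
position: [0.456, -0.3324, 0.052]
orientation: [[0.999, -0.042, -0.0], [-0.042, -0.999, 0.0], [-0.0, -0.0, -1.0]]
force: [0.1, -0.8, 0.2]
width: 0.0351
gripper_force: 0.0
```

{"op": "send_rows", "data": {
  "steps": [
    [[0, 0, 0, 0, 0, 0, -1], [0, 0, 0, 0, 0, 0, -1], [0, 0, 0, 0, 0, 0, -1], [0, 0, 0, 0, 0, 0, -1], [0, 0, 0, 0, 0, 0, -1]]
  ]
}}

```text
time: 25.48
position: [0.4564, -0.3333, 0.0529]
orientation: [[0.999, -0.042, 0.001], [-0.042, -0.999, -0.001], [0.002, 0.001, -1.0]]
force: [-0.1, 1.2, 5.7]
width: 0.0265
gripper_force: 60.7
```

{"op": "send_rows", "data": {
  "steps": [
    [[0, 0, 0.25, 0, 0, 0, -1], [0, 0, 0.5, 0, 0, 0, -1], [0, 0, 0.5, 0, 0, 0, -1], [0, 0, 0.5, 0, 0, 0, -1], [0, 0, 0.5, 0, 0, 0, -1], [0, 0, 0.25, 0, 0, 0, -1], [0, 0, 0, 0, 0, 0, -1]]
  ]
}}

```text
time: 26.07
position: [0.4567, -0.3339, 0.1545]
orientation: [[0.999, -0.042, 0.003], [-0.042, -0.999, -0.004], [0.003, 0.004, -1.0]]
force: [0.3, -0.3, -3.2]
width: 0.0268
gripper_force: 59.8
```

{"op": "send_rows", "data": {
  "steps": [
    [[0.073, 0.496, 0, 0, 0, 0.9, -1], [0.073, 0.496, 0, 0, 0, 0.9, -1], [0.073, 0.496, 0, 0, 0, 0.9, -1], [0.073, 0.496, 0, 0, 0, 0.9, -1], [0.073, 0.496, 0, 0, 0, 0.9, -1], [0.073, 0.496, 0, 0, 0, 0.9, -1], [0.073, 0.496, 0, 0, 0, 0.9, -1], [0.073, 0.496, 0, 0, 0, 0.9, -1], [0.073, 0.496, 0, 0, 0, 0.9, -1], [0.073, 0.496, 0, 0, 0, 0.9, -1]]
  ]
}}

```text
time: 26.9
position: [0.484, -0.1329, 0.1502]
orientation: [[0.618, 0.786, -0.002], [0.786, -0.618, 0.001], [-0.0, -0.002, -1.0]]
force: [0.6, -0.1, -2.8]
width: 0.0265
gripper_force: 59.9
```

{"op": "send_rows", "data": {
  "steps": [
    [[0.073, 0.496, 0, 0, 0, 0.9, -1], [0.073, 0.496, 0, 0, 0, 0.9, -1], [0.073, 0.496, 0, 0, 0, 0.9, -1], [0.073, 0.496, 0, 0, 0, 0.9, -1], [0.073, 0.496, 0, 0, 0, 0.9, -1], [0.073, 0.496, 0, 0, 0, 0.9, -1], [0.073, 0.496, 0, 0, 0, 0.9, -1], [0.073, 0.496, 0, 0, 0, 0.9, -1], [0.073, 0.496, 0, 0, 0, 0.9, -1], [0.073, 0.496, 0, 0, 0, 0.9, -1]]
  ]
}}

```text
time: 27.73
position: [0.5131, 0.0652, 0.1501]
orientation: [[-0.273, 0.962, -0.003], [0.962, 0.273, 0.0], [0.001, -0.002, -1.0]]
force: [0.4, -0.0, -3.0]
width: 0.0269
gripper_force: 59.9
```

{"op": "send_rows", "data": {
  "steps": [
    [[0.073, 0.496, 0, 0, 0, 0.9, -1], [0.073, 0.496, 0, 0, 0, 0.9, -1], [0.073, 0.496, 0, 0, 0, 0.9, -1], [0.073, 0.496, 0, 0, 0, 0.9, -1], [0.073, 0.496, 0, 0, 0, 0.9, -1], [0.073, 0.496, 0, 0, 0, 0.9, -1], [0.073, 0.496, 0, 0, 0, 0.9, -1], [0.073, 0.496, 0, 0, 0, 0.9, -1], [0.073, 0.496, 0, 0, 0, 0.9, -1], [0.073, 0.496, 0, 0, 0, 0.9, -1]]
  ]
}}

```text
time: 28.57
position: [0.5423, 0.2632, 0.1498]
orientation: [[-0.939, 0.345, -0.003], [0.345, 0.939, -0.001], [0.002, -0.002, -1.0]]
force: [-1.1, 0.4, -1.9]
width: 0.0268
gripper_force: 59.9
```

{"op": "send_rows", "data": {
  "steps": [
    [[0.073, 0.496, 0, 0, 0, 0.9, -1], [0.073, 0.496, 0, 0, 0, 0.9, -1], [0.073, 0.496, 0, 0, 0, 0.9, -1], [0.073, 0.496, 0, 0, 0, 0.9, -1], [0, 0, -0.3, 0, 0, 0, -1], [0, 0, -0.3, 0, 0, 0, -1], [0, 0, -0.3, 0, 0, 0, -1], [0, 0, 0, 0, 0, 0, -1], [0, 0, 0, 0, 0, 0, -1], [0, 0, 0, 0, 0, 0, -1]]
  ]
}}

```text
time: 29.4
position: [0.555, 0.3411, 0.1154]
orientation: [[-1.0, -0.019, -0.001], [-0.019, 1.0, -0.0], [0.001, -0.0, -1.0]]
force: [0.0, 0.4, -2.1]
width: 0.0267
gripper_force: 59.9
```

```bash
python3 wl.py w11; python3 bore.py w11
```

```text
29.4 [0.555  0.3411 0.1154] [-0.0189  0.9998 -0.0003] [ 21.1582  27.4657  85.8168  -0.0054  66.754  -69.9253]
cam [0.4887 0.3406 0.2439] [ 0.7529  0.3454 -0.7206]
boss 1267 0.12310713043818107 ((556.7227172851562, 341.39398193359375), (28.425643920898438, 38.5628547668457), 1.2441915273666382) rel [0.0013 0.    ]
3180 [0.5589 0.1949 0.0583] [ 55. 272.]
2742 [0.5569 0.2692 0.0586] [189. 272.]
15 [0.5422 0.3864 0.0503] [400. 246.]
```

View pics/w11.png

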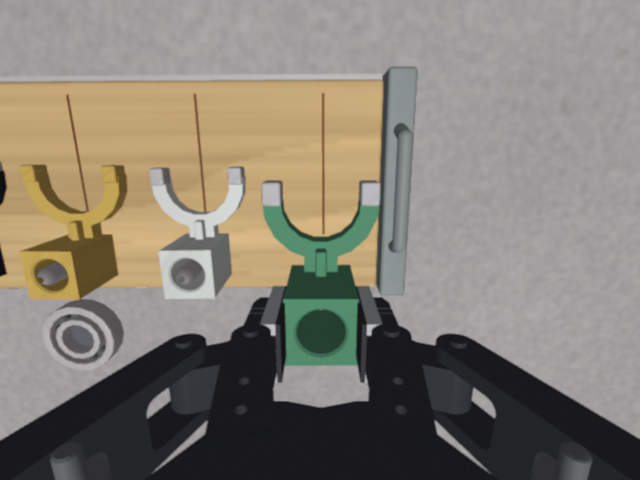

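Green is centred: the jaw straddles its line (px 323 against bore 321), and alloy and bronze sit well. Lower.

{"op": "send_rows", "data": {
  "steps": [
    [[0, 0.02, -0.1, 0, 0, 0, -1], [0, 0, -0.25, 0, 0, 0, -1], [0, 0, -0.25, 0, 0, 0, -1], [0, 0, -0.25, 0, 0, 0, -1], [0, 0, -0.25, 0, 0, 0, -1], [0, 0, -0.25, 0, 0, 0, -1], [0, 0, -0.2, 0, 0, 0, -1], [0, 0, 0, 0, 0, 0, -1], [0, 0, 0, 0, 0, 0, -1]]
  ]
}}

```text
time: 30.2
position: [0.5549, 0.3427, 0.0531]
orientation: [[-1.0, -0.02, -0.0], [-0.02, 1.0, -0.0], [0.0, -0.0, -1.0]]
force: [0.5, -0.2, -1.9]
width: 0.0268
gripper_force: 60.7
```

Release, lift and back off to look.

{"op": "send_rows", "data": {
  "steps": [
    [[0, 0, 0, 0, 0, 0, -0.18], [0, 0, 0, 0, 0, 0, -0.18], [0, 0, 0, 0, 0, 0, -0.18], [0, 0, 0.3, 0, 0, 0, -0.18], [0, 0, 0.6, 0, 0, 0, -0.18], [0, 0, 0.6, 0, 0, 0, -0.18], [0, 0, 0.6, 0, 0, 0, -0.18], [-0.5, -0.7, 0.6, 0, 0, 0, -0.18], [-0.5, -0.7, 0.6, 0, 0, 0, -0.18], [-0.5, -0.7, 0.6, 0, 0, 0, -0.18]]
  ]
}}

```text
time: 31.03
position: [0.4946, 0.2586, 0.211]
orientation: [[-1.0, -0.021, 0.001], [-0.021, 1.0, 0.0], [-0.001, 0.0, -1.0]]
force: [0.8, -0.9, 0.9]
width: 0.0349
gripper_force: 0.0
```

{"op": "send_rows", "data": {
  "steps": [
    [[-0.5, -0.7, 0.5, 0, 0, 0, -0.18], [-0.5, 0, 0.5, 0, 0, 0, -0.18], [-0.5, 0, 0, 0, 0, 0, -0.18], [0, 0, 0, 0, 0, 0, -0.18], [0, 0, 0, 0, 0, 0, -0.18], [0, 0, 0, 0, 0, 0, -0.18], [0, 0, 0, 0, 0, 0, -0.18]]
  ]
}}

```text
time: 31.62
position: [0.4359, 0.2313, 0.249]
orientation: [[-1.0, -0.02, -0.0], [-0.02, 1.0, -0.0], [0.0, -0.0, -1.0]]
force: [-0.1, -0.4, 0.3]
width: 0.0349
gripper_force: 0.0
```

```bash
python3 wl.py w12; for c in ".561 .1163" ".559 .1913" ".5575 .2665" ".556 .3413"; do python3 boss.py w12 $c; done
```

```text
31.6167 [0.4359 0.2313 0.249 ] [-0.0204  0.9998 -0.0001] [ 14.1463  -0.4399 103.2735  -0.0049  77.1748 -77.023 ]
cam [0.3693 0.2305 0.3766] [ 0.6322  0.2352 -0.5882]
boss 313 0.058725716063258326 ((554.0462036132812, 117.28948974609375), (19.057083129882812, 28.866323471069336), 7.551950931549072) minus tcp [ 0.1182 -0.114 ]
boss 285 0.058672480662111004 ((558.5797119140625, 197.76571655273438), (16.196870803833008, 28.90658950805664), 88.36573791503906) minus tcp [ 0.1227 -0.0335]
boss 403 0.058646999057241356 ((557.263916015625, 266.5757141113281), (29.353687286376953, 24.39661407470703), 2.06431245803833) minus tcp [0.1214 0.0353]
boss 231 0.05861293570586473 ((550.0208129882812, 344.30023193359375), (16.852365493774414, 25.48259162902832), 0.24554188549518585) minus tcp [0.1142 0.113 ]
```

View pics/w12.png

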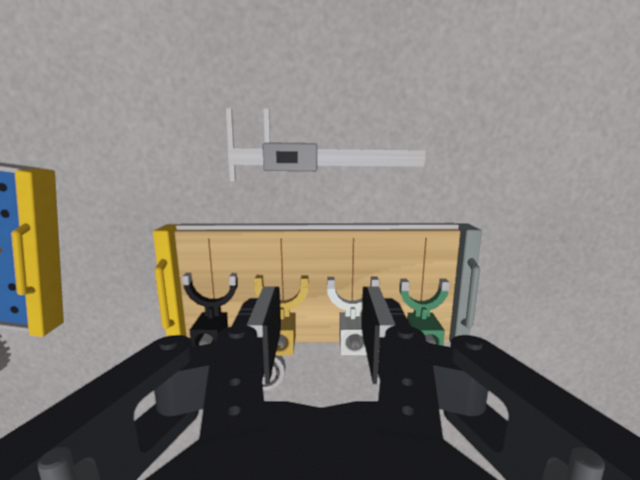

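All four forks are on their posts in the right order, flat (boss tops all at one height), with jaws straddling their lines at px 210, 282, 353 and 424. The gripper is clear.

```bash
python3 -c "
from cell import env
print(env.finish_job())"
```

```text
the job is handed in; nothing more can be done
None
```

I moved the four forks to the build rack in order from the yellow end (black, bronze, alloy, green), flat, jaws to the front and released, and handed the job in at about 32 s of the 120 s limit; the hand-in returned no verdict.

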